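Set the charger's push-and-turn selector by clicks and start it

TASK

On the battery charger, push the selector handle down and turn it anticlockwise (seen from above) back to its off stop, then clockwise exactly four clicks, never going past the fourth, and let it spring back up there. Only then swing the start lever fully over, away from the side it leans to. Leave the other things on the bench where they are.

Things in the scene. Friction and masses are not known exactly. Their poses are not given: they have to be found in the camera images.
- charger: grey bench charger, a fixed flat box 200 (x) x 340 (y) x 70 mm tall; origin at the centre of its underside, z up. The selector is on its +y half, the start lever on its -y half. Eight black ticks on top round the selector, 30 degrees apart, mark the positions; the off tick is longer and wider and lies on the selector's -x side.
- selector_grip (a point): on the vertical turning axis of the selector's black bar handle, 16 mm below its top and 141 mm above the bench (handle up). Bar: 80 mm long, 22 mm thick, 40 mm tall, flat upright sides, underside 24 mm below this point; under it a round aluminium housing 104 mm across, its top 39 mm below this point (handle up). Turns with the handle: -x points to the nose, z up.
- selector_nose (a point): the pointed end of the bar handle (white line on top), 50 mm from the turning axis, level with selector_grip. It points to the off tick (towards the charger's -x) at off and turns clockwise from there, 30 degrees a click.
- selector (a joint): angle of the handle in rad: 0 at the off position (hard stop at -0.04), growing clockwise seen from above; eight click positions 0.5236 rad apart, 0 to 3.665. It starts in the first, second or third click from off. A spring detent (about 0.25 N m to leave a click) pulls it into the nearest position. Four clicks from off is 2.094.
- selector_press (a joint): how far the handle is pushed down, in m: 0 up, 0.011 at the bottom stop. Up, a lock holds the handle in its position (0.04 rad of play; it must not be forced); it turns freely of the lock from about 0.0085 down. The spring takes 5 N to start and 8 N at the bottom; let go at a click, the handle springs up by itself; between clicks it stays down.
- starter (a joint): angle of the start lever in rad: starts at 0 to 0.15, leaning 0.5 rad from upright towards the charger's -x; 1.0 is fully over, leaning 0.5 rad towards +x (stop). It swings about the charger's y axis and stays where it is left (friction about 0.7 N at the tip).
- starter_tip (a point): centre of the black ball, 26 mm across, at the end of the start lever: a 10 mm steel rod, 85 mm from its pivot to the ball's centre. The pivot is 92 mm above the bench, on a block 70 x 50 mm and 25 mm tall on the charger's top.
- spray_center (a point): aluminium spray can, upright, 62 mm across, 170 mm tall; this point is its centre, half-way up. Bystander: leave it alone.
- glue_center (a point): white glue bottle, upright, 60 mm across, 150 mm tall; this point is its centre, half-way up. Bystander: leave it alone.
- screws_center (a point): clear screw jar with a dark lid, 68 mm across, 80 mm tall; this point is its centre, half-way up. Bystander: leave it alone.
- pack_center (a point): battery pack, 75 x 110 mm, 71 mm tall; this point is its centre, half-way up. Bystander: leave it alone.
- tape_center (a point): roll of paper tape lying flat on the charger's top between selector and lever, 68 mm across, 20 mm tall; this point is its centre, half-way up. Bystander: leave it alone.
- driver_grip (a point): screwdriver, 190 mm long, lying on the bench before the charger; a point in its handle. Bystander: leave it alone.

How it is judged:
By the outcome, as a careful person would: the job done as asked, in the order asked, and still so for the second after the job is handed in, with the robot touching nothing.
It also fails if it takes over 58 s, if anything falls off the work surface, if the arm or the gripper's body presses on something with over 40 N, if the wrist force passes 120 N, or if a joint passes its speed limit or range.

ROBOT

A 6-joint arm with a two-finger parallel gripper is mounted at the origin on the work surface. World frame = base frame: x ahead of the robot, y to its left, z up, the work surface at z = 0. Lengths are in mm, angles in rad, forces in N, time in s.
With the tool pointing down it reaches from about 225 to 725 mm from the base axis. Payload 3.1 kg.
Tool frame: the origin (TCP) lies at the centre of the arm's flange, where the gripper is bolted on; the fingertips stand 173 mm ahead of it and the grasp point (between the pads) lies 155 mm ahead of it; x points along the fingers, y is the direction in which the jaws open and shut, and the axes are right-handed (so a half turn about x gives the same grasp; the last joint's range is limited). The gripper opens to 85 mm and grips with 20 to 120 N. Pads are 22 mm wide; open, the fingers measure 114 mm over their backs; the gripper's body (76 mm by 85 mm) begins 54 mm behind the grasp point. The pads swing forward as they close: fully open they stand 13 mm farther back than shut.
Start: joints at [1.199, 0.048, 0.099, 1.622, 0, 1.443], TCP at [126.739, 509.466, 404.712] pointing down, gripper open.
Joint ranges: [-2.91, 2.91], [-0.99, 1.94], [-1.21, 1.42], [-2.12, 2.29], [-1.49, 1.47], [-3.14, 3.14]. Speed limits (rad/s): [2.79, 2.79, 3.14, 3.14, 3.14, 3.14].

INTERFACE

Orientations are given as [roll, pitch, yaw] about the fixed x, y, z axes, in that order (R = Rz(yaw) Ry(pitch) Rx(roll)).
In Python, from bench import state, grab_frame, camera_model, sign_off, spot_in gives the robot as it stands. The module is installed in compiled form; this text tells all that it offers.
- The arm moves only by the tool servo_tool, never from a script. Its argument "steps" is a list of rows, each an object with "linear": the shift along the tool's x, y, z normalised to -1 to 1, where 1 is 0.4 m, a list of three; "turn": the turn, a rotation vector about the tool's x, y, z normalised to -1 to 1, where 1 is 90 degrees, a list of three; "fingers": the finger opening in mm, from 0 to 85.4. A call has 1 to 10 rows; each row is the pose to reach, as a shift and turn from the pose commanded when the call began, along the tool's axes at that moment; what a row does not reach only later rows make up. A row lasts 1/12 s, in which the tool goes at most 41.7 mm and 7.16 degrees, less where a joint would pass 70% of its speed; a pose out of reach is approached as far as the arm can. A call with a number of a shift or a turn outside -1 to 1 is refused whole. A call with a gripper value outside its range is refused whole. The fingers move at their own pace and stop on an object; "grip_force" is the grip in N (left out, the last holds). Time passes only in rows, so rows that repeat a pose let the fingers close. It gives the time, the measured TCP pose, the force and the opening at its end, in the units of the state.
- state(): the state, without advancing time (a new reading comes with each control period).
- grab_frame(name): name is "scene" or "top"; returns the picture (384x512x3 uint8, red, green, blue); there is no depth.
- camera_model(name): a dict with "fx", "fy", "cx", "cy" (pixels), "rvec" (rotation vector, rad) and "tvec" (3), from world to camera coordinates, as OpenCV has them. Camera axes: x right, y down, z forward; pixel columns grow to the right and rows downward; lengths in mm; the calibration is good to about 2 mm. A picture is of the moment at which its call begins. camera_model takes no time and is no camera call.
- sign_off(): hands the job in, once; it reports no verdict.
Trained networks look in the newest picture that a camera, given by its name, has taken for a name from the list of things; names that differ only in an ending like _2 or _b are one class to them, and where a whole thing is asked for, a point or a joint stands for the part that bears it (a point fixed in the world has none). Each returns a list of dicts, best first, with "confidence" (0 to 1); they miss things now and then, are a little off and sometimes report something else, mostly with a low value. They report only what shows in the picture. A call takes as long as a camera call.
- spot_in(camera, thing): "xyz" ([x, y, z] in mm, in world coordinates, good to about 4 mm: the middle of the surface that is visible of it).
The state is a dict: "t": time; "qpos": joint angles; "joint_velocities": joint speeds; "joint_torque": joint torques, N m; "tcp_pos": TCP position; "tcp_rot": TCP orientation; "force": force on the tool from outside, world axes, zero at the start; "ft_torque": the same for the moment, N m; "finger_gap": finger opening in mm.
Only numpy, scipy, OpenCV 4.12 (cv2) and the standard library are available. Lean on these libraries where they do the work, as an engineer would, in place of code of your own. Each camera call takes 0.05 s, during which the arm holds its last target.

## Working session

There is one attempt and no reset: what is moved stays moved. The work goes in short steps, Python scripts to look and compute and a tool call to move; the robot and the scene stay as the last step left them, time stands still between calls to the robot, and variables do not carry over. Pictures are saved under pics/ and viewed, and the job is handed in when it is done.

Besides the shell and the picture viewer there is one more tool, called after "Call:" in YAML: its name, and indented under it one key for each argument. servo_tool: Moves the arm, as the interface text tells. Scaled input: -1 to 1 covers 0.4 m each way for a shift and 90 degrees each way for a turn. Its arguments: {"type":"object","properties":{"steps":{"type":"array","items":{"type":"object","properties":{"linear":{"type":"array","items":{"type":"number"}},"turn":{"type":"array","items":{"type":"number"}},"fingers":{"type":"number"}}}},"grip_force":{"type":"number"}},"required":["steps"]}

```bash
mkdir -p pics; cat > h.py <<'E'
from bench import *
import numpy as np, cv2
def save(cam,name,crop=None,scale=1):
    im=grab_frame(cam)
    if crop: im=im[crop[1]:crop[3],crop[0]:crop[2]]
    im=cv2.resize(im,None,fx=scale,fy=scale,interpolation=cv2.INTER_CUBIC)
    cv2.imwrite('pics/'+name,im[:,:,::-1])
def cam(c):
    m=camera_model(c);K=np.array([[m['fx'],0,m['cx']],[0,m['fy'],m['cy']],[0,0,1.]])
    return K,np.array(m['rvec'],float),np.array(m['tvec'],float)
def proj(c,p):
    K,r,t=cam(c);return cv2.projectPoints(np.array(p,float).reshape(-1,1,3),r,t,K,None)[0].reshape(-1,2)
def unproj(c,uv,z):
    K,r,t=cam(c);R=cv2.Rodrigues(r)[0];o=-R.T@t
    d=R.T@np.linalg.solve(K,[uv[0],uv[1],1.]);return o+d*(z-o[2])/d[2]
E
python3 - <<'E'
from h import *
s=state();print(s)
save('scene','s0.png',scale=1.5);save('top','t0.png',scale=1.5)
for c in('top','scene'):
    K,r,t=cam(c);print(c,-cv2.Rodrigues(r)[0].T@t)
for n in ['charger','selector_grip','selector_nose','starter_tip','spray_center','glue_center','screws_center','pack_center','tape_center','driver_grip']:
    for c in ('top','scene'):
        print(n,c,[(np.round(d['xyz']).tolist(),round(d['confidence'],2)) for d in spot_in(c,n)[:2]])
E
```

```text
{'t': 0.0, 'qpos': array([ 1.19919609e+00,  4.87269330e-02,  9.76249397e-02,  1.62197921e+00,
       -9.99230494e-06,  1.44300679e+00]), 'joint_velocities': array([-0.00181125,  0.00047013,  0.00237619,  0.00023428,  0.00121108,
       -0.00150926]), 'joint_torque': array([ 1.09921741e-03, -3.38781416e+01,  3.20017183e+01,  2.03526003e-02,
       -1.29213258e-04,  3.42684707e-06]), 'tcp_pos': array([126.67213425, 509.2853244 , 403.54266155]), 'tcp_rot': array([-1.69421266,  1.56851143, -1.93802336]), 'force': array([-0.37777979, -0.13740958, -1.00850719]), 'ft_torque': array([ 0.05687038, -0.02107557, -0.05055785]), 'finger_gap': 85.29698549597241}
top [ 313.30593876   41.50561908 1213.10030548]
scene [1210.83870545  -44.86648904 1205.21033536]
charger top [([519.0, -63.0, 70.0], 0.88), ([489.0, 3.0, 154.0], 0.18)]
charger scene [([548.0, -76.0, 68.0], 0.78)]
selector_grip top [([485.0, 4.0, 157.0], 0.66)]
selector_grip scene [([491.0, 1.0, 158.0], 0.87)]
selector_nose top [([486.0, 0.0, 158.0], 0.72)]
selector_nose scene [([496.0, 2.0, 157.0], 0.68)]
starter_tip top [([535.0, -163.0, 176.0], 0.39)]
starter_tip scene [([546.0, -161.0, 167.0], 0.51)]
spray_center top [([647.0, -278.0, 152.0], 0.62)]
spray_center scene [([681.0, -284.0, 142.0], 0.92)]
glue_center top [([461.0, 200.0, 100.0], 0.75), ([586.0, -47.0, 88.0], 0.22)]
glue_center scene [([488.0, 199.0, 96.0], 0.93)]
screws_center top [([346.0, 144.0, 83.0], 0.61), ([460.0, 195.0, 103.0], 0.21)]
screws_center scene [([365.0, 144.0, 65.0], 0.66), ([401.0, -134.0, 21.0], 0.33)]
pack_center top [([662.0, 74.0, 49.0], 0.72)]
pack_center scene [([687.0, 73.0, 50.0], 0.8)]
tape_center top [([588.0, -47.0, 87.0], 0.78), ([482.0, 3.0, 160.0], 0.58)]
tape_center scene [([595.0, -45.0, 91.0], 0.71)]
driver_grip top [([400.0, -135.0, 20.0], 0.68)]
driver_grip scene [([402.0, -134.0, 19.0], 0.52)]
```

View pics/s0.png

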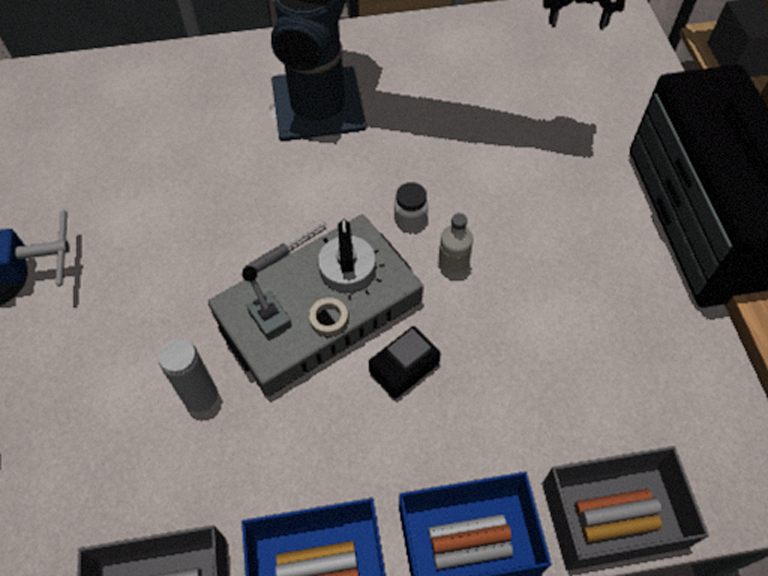

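View pics/t0.png

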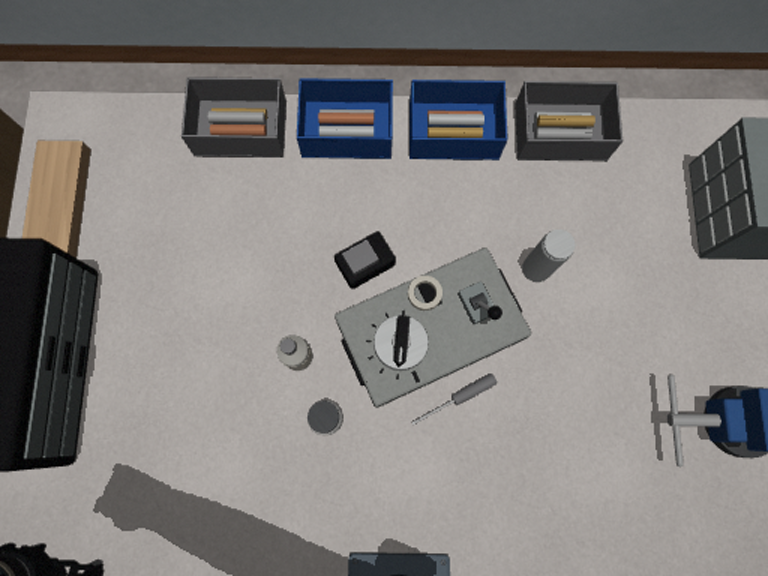

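The pictures show the charger, tilted, with the selector at top (400,342) and the lever ball at top (494,312). I'll zoom in to get the charger pose.

```bash
python3 - <<'E'
from h import *
save('top','t1.png',(215,155,365,280),5);save('scene','s1.png',(130,130,290,265),5)
E
```

```text
(no output)
```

View pics/t1.png

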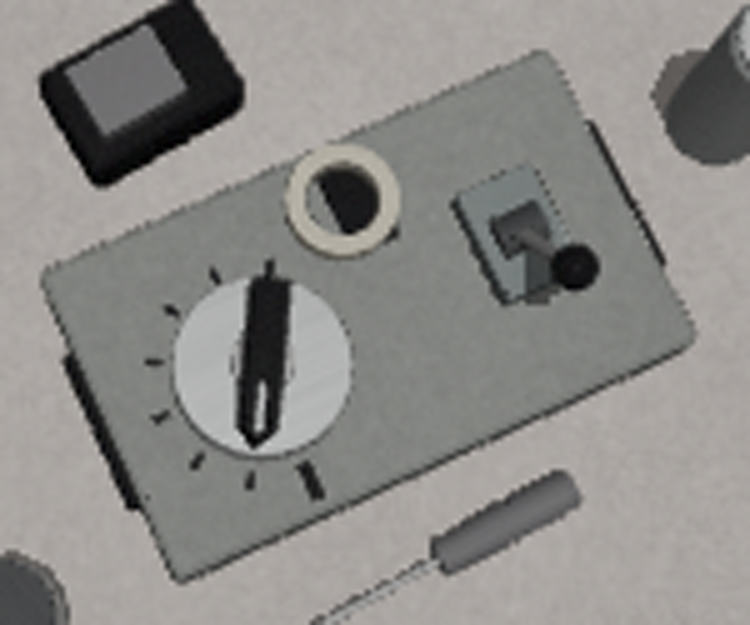

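View pics/s1.png

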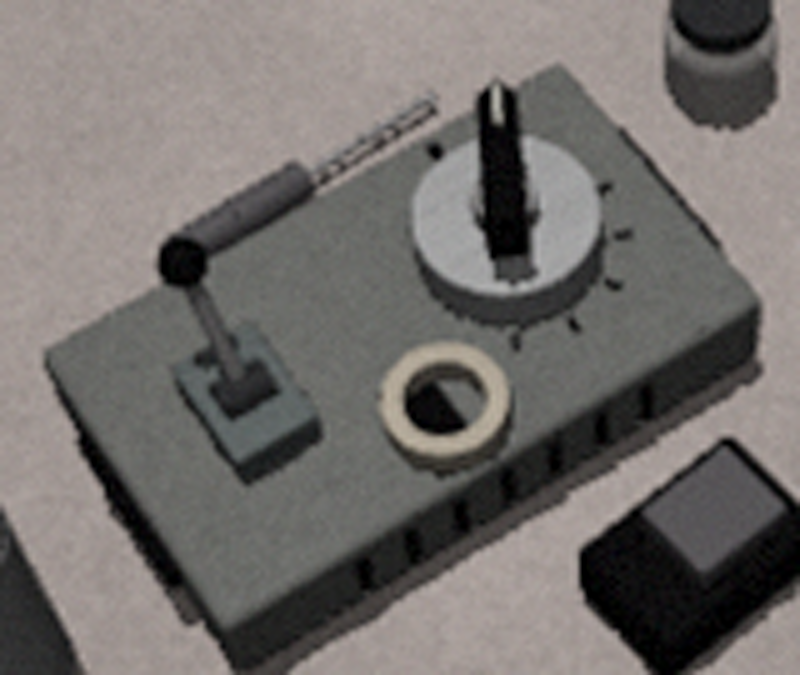

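```bash
cat > fit.py <<'E'
from h import *
from scipy.optimize import least_squares
px=lambda c,U:(np.array(U)+.5)/5-.5+np.array({'top':(215,155),'scene':(130,130)}[c])
if __name__=='__main__':
    loc=np.array([[100,170],[-100,170],[-100,-170],[100,-170]])
    obs={'top':[(42,278),(180,583),(695,340),(547,50)],'scene':[(760,300),(560,65),(48,355),(232,632)]}
    for cs in (['top'],['scene'],['top','scene']):
        def f(p):
            c,s=np.cos(p[2]),np.sin(p[2]);R=np.array([[c,-s],[s,c]])
            w=np.c_[loc@R.T+p[:2],np.full(4,70)]
            return np.concatenate([(proj(k,w)-px(k,obs[k])).ravel() for k in cs])
        r=least_squares(f,[519,-63,.4]);print(cs,r.x,np.sqrt(np.mean(r.fun**2)))
    p=r.x
    for k,U in(('top',(262.5,366)),('scene',(508,216))):print('sel',k,unproj(k,px(k,U),102))
    for k,U in(('top',(258,447)),('scene',(497,82))):print('nose',k,unproj(k,px(k,U),157))
    print('end',unproj('top',px('top',(270,277)),157),unproj('scene',px('scene',(507,258)),117))
    # ticks off tick centre
    print('offtick',unproj('top',px('top',(312,480)),70))
    # ball triangulate
    P=[]
    for k in('top','scene'):
        K,r_,t=cam(k);P.append(K@np.c_[cv2.Rodrigues(r_)[0],t])
    X=cv2.triangulatePoints(P[0],P[1],px('top',(575,268)),px('scene',(184,262)));X=(X[:3]/X[3]).ravel();print('ball',X)
    c,s=np.cos(p[2]),np.sin(p[2]);R=np.array([[c,-s],[s,c]])
    print('ball local',R.T@(X[:2]-p[:2]))
    X=cv2.triangulatePoints(P[0],P[1],px('top',(258,447)),px('scene',(497,82)));print('nose tri',(X[:3]/X[3]).ravel())
E
python3 fit.py
```

```text
['top'] [ 5.27273436e+02 -6.34982192e+01  4.43502986e-01] 0.9076381314617534
['scene'] [ 5.30270164e+02 -6.22095229e+01  4.49366363e-01] 1.1837340690726184
['top', 'scene'] [ 5.28720839e+02 -6.28122568e+01  4.46712613e-01] 1.1314979043728903
sel top [ 4.87144692e+02 -1.48026718e-02  1.02000000e+02]
sel scene [4.89801650e+02 3.24451348e-01 1.02000000e+02]
nose top [434.73169954   4.35226778 157.        ]
nose scene [441.10592805   4.2337973  157.        ]
end [527.64947993  -1.94608716 157.        ] [525.56397692  -4.51232116 117.        ]
offtick [426.0175245  -29.94269439  70.        ]
ball [ 532.23875994 -166.36071845  167.85158025]
ball local [-41.56053885 -94.9072246 ]
nose tri [435.61497677   4.3888318  149.5510919 ]
```

```bash
cat >> h.py <<'E'
from scipy.spatial.transform import Rotation as Ro
def tool():
    s=state();return s,Ro.from_euler('xyz',s['tcp_rot']).as_matrix()
def plan(pc,Rc,pt,Rt):
    "shift/turn normalised from commanded pose pc,Rc to pt,Rt"
    l=Rc.T@(np.array(pt)-pc)/400; w=Ro.from_matrix(Rc.T@Rt).as_rotvec()/(np.pi/2)
    return np.round(l,4),np.round(w,4)
def Rdown(yawdeg): # jaw axis (tool y) at yawdeg in world, x down
    a=np.radians(yawdeg);x=np.array([0,0,-1.]);y=np.array([np.cos(a),np.sin(a),0]);return np.c_[x,y,np.cross(x,y)]
E
python3 - <<'E'
from h import *
s,R=tool();print(R.round(4));print('jaw yaw',np.degrees(np.arctan2(R[1,1],R[0,1])),s['qpos'],s['tcp_pos'])
E
```

```text
[[-0.      0.2413  0.9704]
 [-0.      0.9704 -0.2413]
 [-1.     -0.      0.    ]]
jaw yaw 76.03579431315507 [ 1.19924294e+00  4.79869014e-02  9.91930010e-02  1.62200997e+00
 -1.67104063e-06  1.44296431e+00] [126.71475505 509.46513355 404.71486444]
```

Call:
servo_tool:
  steps:
    - {"linear": [0.04,-0.5,0.6],"turn": [0,0,0],"fingers": 85}
    - {"linear": [0.04,-0.5,0.6],"turn": [0,0,0],"fingers": 85}
    - {"linear": [0.04,-0.5,0.6],"turn": [0,0,0],"fingers": 85}
    - {"linear": [0.04,-0.5,0.6],"turn": [0,0,0],"fingers": 85}
    - {"linear": [0.04,-0.5,0.6],"turn": [0,0,0],"fingers": 85}
    - {"linear": [0.04,-0.5,0.6],"turn": [0,0,0],"fingers": 85}
    - {"linear": [0.04,-0.5,0.6],"turn": [0,0,0],"fingers": 85}
    - {"linear": [0.04,-0.5,0.6],"turn": [0,0,0],"fingers": 85}
    - {"linear": [0.04,-0.5,0.6],"turn": [0,0,0],"fingers": 85}
  grip_force: 30

```text
t: 1.95
tcp_pos: [313.2, 254.6, 388.5]
tcp_rot: [-0.652, 1.569, -0.902]
force: [-0.0, 0.8, -0.1]
finger_gap: 85.2
```

Call:
servo_tool:
  steps:
    - {"linear": [0.0468,-0.5175,0.584],"turn": [-0.1066,0,0],"fingers": 85}
    - {"linear": [0.0468,-0.5175,0.584],"turn": [-0.1066,0,0],"fingers": 85}
    - {"linear": [0.0468,-0.5175,0.584],"turn": [-0.1066,0,0],"fingers": 85}
    - {"linear": [0.0468,-0.5175,0.584],"turn": [-0.1066,0,0],"fingers": 85}
    - {"linear": [0.0468,-0.5175,0.584],"turn": [-0.1066,0,0],"fingers": 85}
    - {"linear": [0.0468,-0.5175,0.584],"turn": [-0.1066,0,0],"fingers": 85}
    - {"linear": [0.0468,-0.5175,0.584],"turn": [-0.1066,0,0],"fingers": 85}
    - {"linear": [0.0468,-0.5175,0.584],"turn": [-0.1066,0,0],"fingers": 85}
    - {"linear": [0.0468,-0.5175,0.584],"turn": [-0.1066,0,0],"fingers": 85}
    - {"linear": [0.0468,-0.5175,0.584],"turn": [-0.1066,0,0],"fingers": 85}

```text
t: 2.78
tcp_pos: [488.6, -0.3, 369.4]
tcp_rot: [2.618, 1.569, 2.539]
force: [-0.8, 0.2, -0.2]
finger_gap: 84.8
```

```bash
python3 - <<'E'
from h import *
s,R=tool();print(s['t'],s['tcp_pos'],np.degrees(np.arctan2(R[1,1],R[0,1])),R[:,0],s['force'],s['qpos'])
save('top','t2.png',(215,155,365,280),5);save('scene','s2.png',(130,90,290,225),5)
E
```

```text
2.7833 [ 4.88611846e+02 -3.19193061e-01  3.69417895e+02] 85.5019971276916 [-1.43439192e-03  9.86084712e-04 -9.99998485e-01] [-0.80055233  0.23818706 -0.19341345] [-1.38231574e-01 -5.11216799e-02 -6.99185394e-02  1.55355605e+00
  7.79031338e-04 -5.97278765e-02]
```

View pics/t2.png

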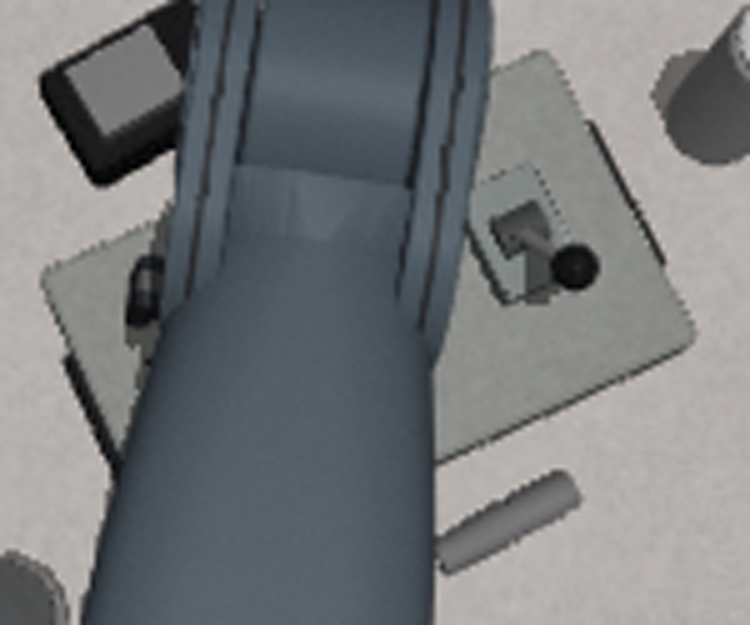

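View pics/s2.png

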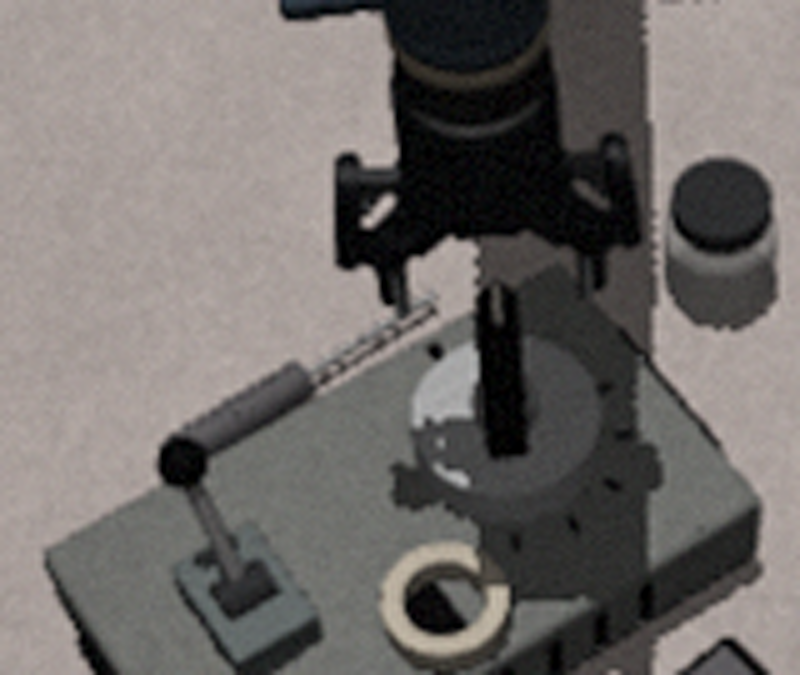

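Nothing is in the way: the gripper straddles the black bar (scene crop 500,370), about centred. Next I descend, then close gently.

Call:
servo_tool:
  steps:
    - {"linear": [0.06,0,0],"turn": [0,0,0],"fingers": 85}
    - {"linear": [0.12,0,0],"turn": [0,0,0],"fingers": 85}
    - {"linear": [0.17,0,0],"turn": [0,0,0],"fingers": 70}
    - {"linear": [0.185,0,0],"turn": [0,0,0],"fingers": 50}
    - {"linear": [0.185,0,0],"turn": [0,0,0],"fingers": 40}
    - {"linear": [0.185,0,0],"turn": [0,0,0],"fingers": 34}
    - {"linear": [0.185,0,0],"turn": [0,0,0],"fingers": 30}
    - {"linear": [0.185,0,0],"turn": [0,0,0],"fingers": 30}
  grip_force: 20

```text
t: 3.55
tcp_pos: [488.7, 0.4, 298.0]
tcp_rot: [-0.051, 1.567, -0.127]
force: [0.3, -0.3, -0.3]
finger_gap: 30.3
```

```bash
python3 - <<'E'
from h import *
s,R=tool();print(s['t'],s['tcp_pos'],np.degrees(np.arctan2(R[1,1],R[0,1])),s['force'],s['ft_torque'],s['finger_gap'])
save('scene','s3.png',(130,90,290,225),5)
E
```

```text
3.55 [4.88681692e+02 3.94265762e-01 2.97961452e+02] 85.65314598836771 [ 0.25557144 -0.2631286  -0.32035439] [ 0.01656959 -0.03189901  0.00018861] 30.31335818355156
```

View pics/s3.png

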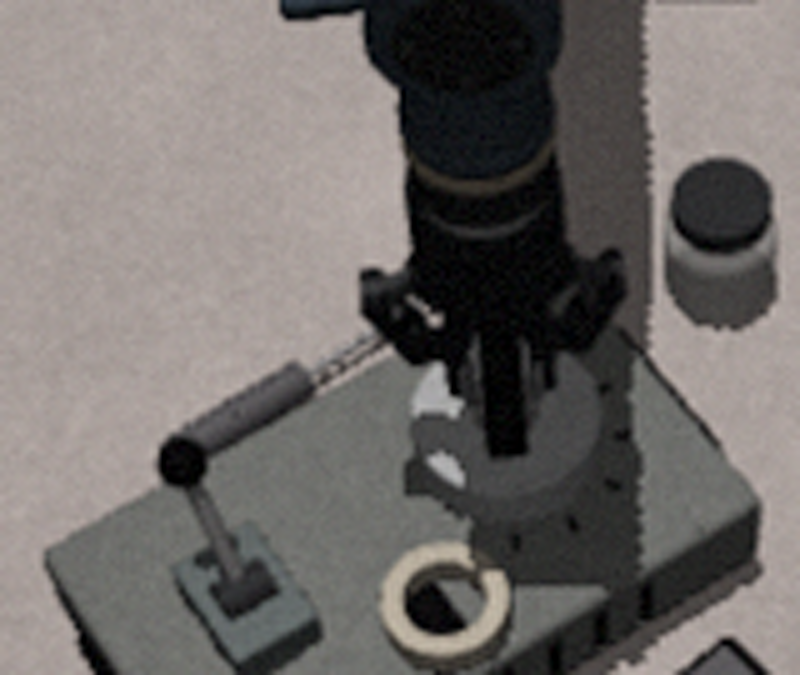

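Call:
servo_tool:
  steps:
    - {"linear": [0,0,0],"turn": [0,0,0],"fingers": 26}
    - {"linear": [0,0,0],"turn": [0,0,0],"fingers": 24}
    - {"linear": [0,0,0],"turn": [0,0,0],"fingers": 22.5}
    - {"linear": [0,0,0],"turn": [0,0,0],"fingers": 21}
    - {"linear": [0,0,0],"turn": [0,0,0],"fingers": 18}
    - {"linear": [0,0,0],"turn": [0,0,0],"fingers": 15}
  grip_force: 30

```text
t: 4.1
tcp_pos: [488.4, 0.4, 296.6]
tcp_rot: [0.675, 1.569, 0.599]
force: [-0.6, 1.6, 3.2]
finger_gap: 21.5
```

```bash
python3 - <<'E'
from h import *
s,R=tool();print(s['t'],s['tcp_pos'],np.degrees(np.arctan2(R[1,1],R[0,1])),s['force'],s['ft_torque'],s['finger_gap'])
E
```

```text
4.1 [4.88355049e+02 3.69865995e-01 2.96639046e+02] 85.62905324457327 [-0.57917506  1.55102833  3.23746714] [ 0.5418427  -0.04702388  0.00215983] 21.533103341419675
```

Call:
servo_tool:
  steps:
    - {"linear": [0.01,0,0],"turn": [0,0,0],"fingers": 15}
    - {"linear": [0.02,0,0],"turn": [0,0,0],"fingers": 15}
    - {"linear": [0.026,0,0],"turn": [0,0,0],"fingers": 15}
    - {"linear": [0.028,0,0],"turn": [0,0,0],"fingers": 15}
    - {"linear": [0.028,0,0],"turn": [0,0,0],"fingers": 15}
  grip_force: 45

```text
t: 4.52
tcp_pos: [488.3, 0.4, 286.0]
tcp_rot: [0.492, 1.569, 0.415]
force: [-1.3, 2.8, 7.5]
finger_gap: 21.3
```

```bash
python3 - <<'E'
from h import *
s,R=tool();print(s['t'],s['tcp_pos'],np.degrees(np.arctan2(R[1,1],R[0,1])),s['force'],s['ft_torque'],s['finger_gap'])
E
```

```text
4.5167 [4.88312458e+02 4.02657046e-01 2.86048167e+02] 85.6391107453204 [-1.3305189   2.7675084   7.45689608] [ 0.55067907  0.32903354 -0.04683429] 21.30457689620642
```

Call:
servo_tool:
  steps:
    - {"linear": [0.004,0,0],"turn": [0,0,0],"fingers": 15}
    - {"linear": [0.004,0,0],"turn": [0,0,0],"fingers": 15}
    - {"linear": [0.004,0,0],"turn": [0,0,0],"fingers": 15}

```text
t: 4.77
tcp_pos: [488.3, 0.4, 285.6]
tcp_rot: [0.349, 1.568, 0.272]
force: [-2.6, 2.6, 10.9]
finger_gap: 21.4
```

```bash
python3 - <<'E'
from h import *
s,R=tool();print(s['t'],s['tcp_pos'],np.degrees(np.arctan2(R[1,1],R[0,1])),s['force'],s['ft_torque'],s['finger_gap'])
save('scene','s4.png',(130,90,290,225),5)
E
```

```text
4.7667 [4.88267990e+02 4.27756317e-01 2.85590723e+02] 85.6406918166512 [-2.59113925  2.61499739 10.91566212] [ 0.62457417  0.6654833  -0.0206659 ] 21.444377387381596
```

View pics/s4.png

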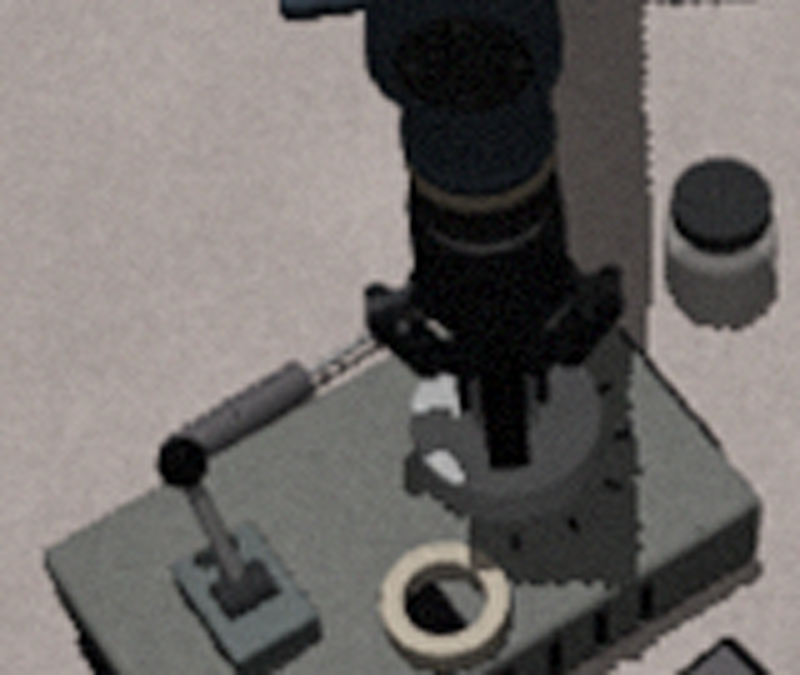

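Call:
servo_tool:
  steps:
    - {"linear": [0,0,0],"turn": [-0.04,0,0],"fingers": 15}
    - {"linear": [0,0,0],"turn": [-0.08,0,0],"fingers": 15}
    - {"linear": [0,0,0],"turn": [-0.12,0,0],"fingers": 15}
    - {"linear": [0,0,0],"turn": [-0.16,0,0],"fingers": 15}
    - {"linear": [0,0,0],"turn": [-0.2,0,0],"fingers": 15}
    - {"linear": [0,0,0],"turn": [-0.2,0,0],"fingers": 15}

```text
t: 5.32
tcp_pos: [488.3, 0.5, 285.6]
tcp_rot: [0.178, 1.568, 0.418]
force: [-3.0, 3.2, 11.0]
finger_gap: 21.4
```

```bash
cat > st.py <<'E'
from h import *
s,R=tool();print(s['t'],s['tcp_pos'].round(2),np.degrees(np.arctan2(R[1,1],R[0,1])).round(2),s['force'].round(2),s['ft_torque'].round(3),s['finger_gap'].round(2))
E
python3 st.py
```

```text
Traceback (most recent call last):
  File "st.py", line 2, in <module>
    s,R=tool();print(s['t'],s['tcp_pos'].round(2),np.degrees(np.arctan2(R[1,1],R[0,1])).round(2),s['force'].round(2),s['ft_torque'].round(3),s['finger_gap'].round(2))
                                                                                                                                             ^^^^^^^^^^^^^^^^^^^^^
AttributeError: 'float' object has no attribute 'round'
```

Call:
servo_tool:
  steps:
    - {"linear": [0,0,0],"turn": [-0.04,0,0],"fingers": 15}
    - {"linear": [0,0,0],"turn": [-0.08,0,0],"fingers": 15}
    - {"linear": [0,0,0],"turn": [-0.11,0,0],"fingers": 15}
    - {"linear": [0,0,0],"turn": [-0.133,0,0],"fingers": 15}
    - {"linear": [0,0,0],"turn": [-0.133,0,0],"fingers": 15}

```text
t: 5.73
tcp_pos: [488.2, 0.6, 285.6]
tcp_rot: [0.092, 1.568, 0.54]
force: [-3.2, 2.7, 11.1]
finger_gap: 21.5
```

```bash
sed -i "s/s\['finger_gap'\].round(2)/s['finger_gap']/" st.py
python3 st.py; python3 -c "
from h import *
save('scene','s5.png',(130,90,290,225),5)"
```

```text
5.7333 [488.22   0.61 285.56] 115.69 [-3.22  2.74 11.09] [0.817 0.695 0.03 ] 21.479943686849634
```

View pics/s5.png

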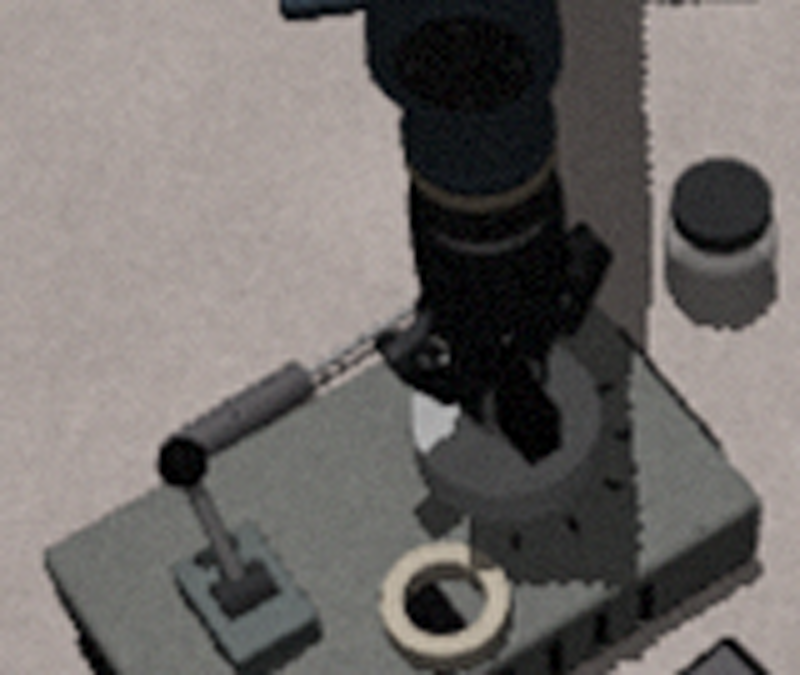

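The bar turned with the gripper and the torque is near zero, so it sits in a click. I'll turn a few degrees more to feel for the hard stop and confirm this is off.

Call:
servo_tool:
  steps:
    - {"linear": [0,0,0],"turn": [-0.015,0,0],"fingers": 15}
    - {"linear": [0,0,0],"turn": [-0.03,0,0],"fingers": 15}
    - {"linear": [0,0,0],"turn": [-0.045,0,0],"fingers": 15}
    - {"linear": [0,0,0],"turn": [-0.045,0,0],"fingers": 15}

```text
t: 6.12
tcp_pos: [488.3, 0.6, 285.6]
tcp_rot: [0.106, 1.568, 0.622]
force: [-3.3, 2.9, 11.7]
finger_gap: 21.2
```

```bash
python3 st.py
```

```text
6.1167 [488.25   0.57 285.59] 119.58 [-3.31  2.9  11.73] [ 0.872  0.702 -0.602] 21.203800538105963
```

That is the off stop: 0.6 N m, more than twice the detent. Now clockwise, in stages.

Call:
servo_tool:
  steps:
    - {"linear": [0,0,0],"turn": [0.045,0,0],"fingers": 15}
    - {"linear": [0,0,0],"turn": [0.09,0,0],"fingers": 15}
    - {"linear": [0,0,0],"turn": [0.14,0,0],"fingers": 15}
    - {"linear": [0,0,0],"turn": [0.19,0,0],"fingers": 15}
    - {"linear": [0,0,0],"turn": [0.24,0,0],"fingers": 15}
    - {"linear": [0,0,0],"turn": [0.29,0,0],"fingers": 15}
    - {"linear": [0,0,0],"turn": [0.34,0,0],"fingers": 15}
    - {"linear": [0,0,0],"turn": [0.378,0,0],"fingers": 15}
    - {"linear": [0,0,0],"turn": [0.378,0,0],"fingers": 15}

```text
t: 6.87
tcp_pos: [488.3, 0.4, 285.6]
tcp_rot: [0.342, 1.568, 0.264]
force: [-3.1, 2.7, 10.4]
finger_gap: 21.2
```

```bash
python3 st.py
```

```text
6.8667 [4.8826e+02 4.3000e-01 2.8557e+02] 85.53 [-3.06  2.74 10.36] [ 0.626  0.747 -0.039] 21.229884327474196
```

Click 1, with zero torque and yaw 85.5. Next, two more clicks (60°).

Call:
servo_tool:
  steps:
    - {"linear": [0,0,0],"turn": [0.07,0,0],"fingers": 15}
    - {"linear": [0,0,0],"turn": [0.14,0,0],"fingers": 15}
    - {"linear": [0,0,0],"turn": [0.21,0,0],"fingers": 15}
    - {"linear": [0,0,0],"turn": [0.28,0,0],"fingers": 15}
    - {"linear": [0,0,0],"turn": [0.35,0,0],"fingers": 15}
    - {"linear": [0,0,0],"turn": [0.42,0,0],"fingers": 15}
    - {"linear": [0,0,0],"turn": [0.49,0,0],"fingers": 15}
    - {"linear": [0,0,0],"turn": [0.56,0,0],"fingers": 15}
    - {"linear": [0,0,0],"turn": [0.63,0,0],"fingers": 15}
    - {"linear": [0,0,0],"turn": [0.6667,0,0],"fingers": 15}

```text
t: 7.7
tcp_pos: [488.0, 0.2, 285.6]
tcp_rot: [0.807, 1.569, -0.322]
force: [-3.1, 2.2, 11.1]
finger_gap: 21.4
```

```bash
python3 st.py
```

```text
7.7 [4.8799e+02 1.5000e-01 2.8557e+02] 25.36 [-3.07  2.22 11.11] [0.473 0.999 0.143] 21.40161097070778
```

Three clicks. Now the fourth, slower.

Call:
servo_tool:
  steps:
    - {"linear": [0,0,0],"turn": [0.05,0,0],"fingers": 15}
    - {"linear": [0,0,0],"turn": [0.1,0,0],"fingers": 15}
    - {"linear": [0,0,0],"turn": [0.15,0,0],"fingers": 15}
    - {"linear": [0,0,0],"turn": [0.2,0,0],"fingers": 15}
    - {"linear": [0,0,0],"turn": [0.24,0,0],"fingers": 15}
    - {"linear": [0,0,0],"turn": [0.28,0,0],"fingers": 15}
    - {"linear": [0,0,0],"turn": [0.31,0,0],"fingers": 15}
    - {"linear": [0,0,0],"turn": [0.33,0,0],"fingers": 15}
    - {"linear": [0,0,0],"turn": [0.33,0,0],"fingers": 15}
    - {"linear": [0,0,0],"turn": [0.33,0,0],"fingers": 15}

```text
t: 8.53
tcp_pos: [487.8, 0.1, 285.6]
tcp_rot: [1.015, 1.57, -0.627]
force: [-4.0, 0.9, 12.1]
finger_gap: 21.3
```

```bash
python3 st.py; python3 -c "
from h import *
save('scene','s6.png',(130,90,290,225),5)"
```

```text
8.5333 [4.8778e+02 1.4000e-01 2.8558e+02] -4.09 [-3.97  0.91 12.08] [ 0.399  1.101 -0.105] 21.3369985118779
```

View pics/s6.png

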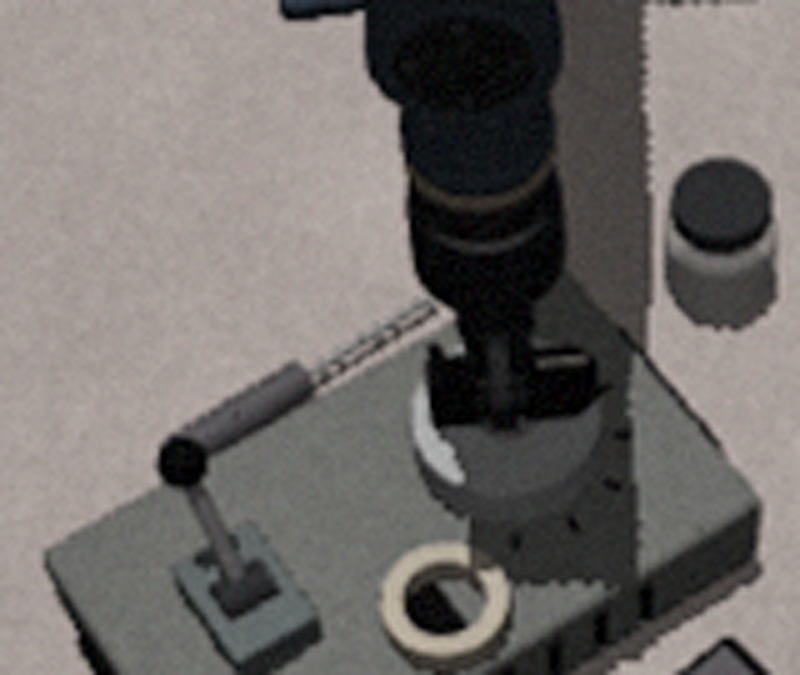

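Yaw is -4.1, matching click 4, and the nose points to the image right at (600,370). Release and retreat upwards.

Call:
servo_tool:
  steps:
    - {"linear": [0,0,0],"turn": [0,0,0],"fingers": 30}
    - {"linear": [0,0,0],"turn": [0,0,0],"fingers": 45}
    - {"linear": [0,0,0],"turn": [0,0,0],"fingers": 60}
    - {"linear": [0,0,0],"turn": [0,0,0],"fingers": 60}
    - {"linear": [-0.05,0,0],"turn": [0,0,0],"fingers": 60}
    - {"linear": [-0.12,0,0],"turn": [0,0,0],"fingers": 60}
    - {"linear": [-0.2,0,0],"turn": [0,0,0],"fingers": 60}
    - {"linear": [-0.25,0,0],"turn": [0,0,0],"fingers": 60}
    - {"linear": [-0.25,0,0],"turn": [0,0,0],"fingers": 60}

```text
t: 9.33
tcp_pos: [488.9, -0.1, 387.8]
tcp_rot: [1.399, 1.564, -0.243]
force: [0.7, 1.0, 0.8]
finger_gap: 59.9
```

```bash
python3 st.py; python3 -c "
from h import *
save('scene','s7.png',(130,90,290,225),5)"
```

```text
9.3333 [ 4.8886e+02 -1.0000e-01  3.8777e+02] -4.08 [0.68 1.01 0.78] [-0.027 -0.053  0.006] 59.88043207621599
```

View pics/s7.png

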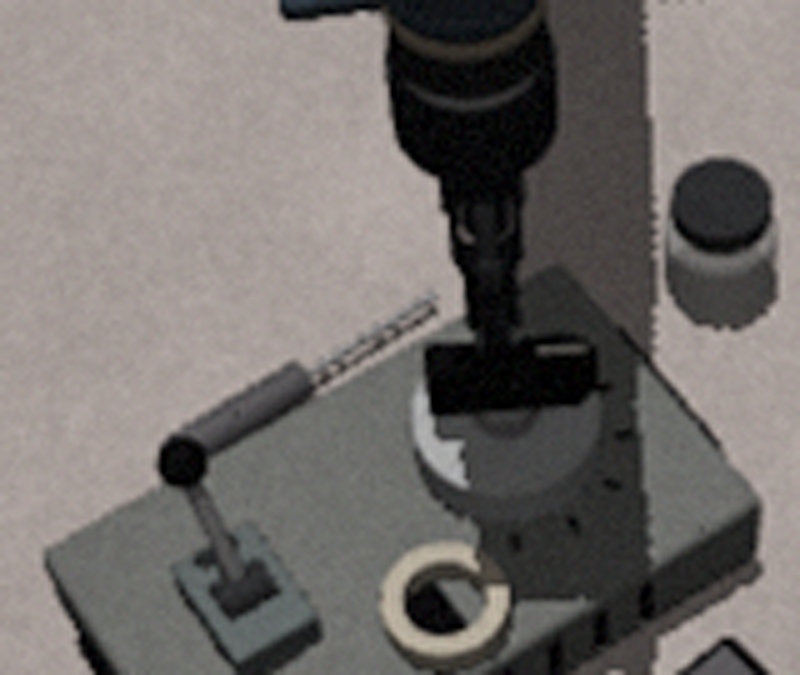

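Call:
servo_tool:
  steps:
    - {"linear": [0,0.0044,0.046],"turn": [0.07,0,0],"fingers": 40}
    - {"linear": [0,0.009,0.1],"turn": [0.14,0,0],"fingers": 20}
    - {"linear": [0,0.018,0.18],"turn": [0.21,0,0],"fingers": 0}
    - {"linear": [0,0.027,0.27],"turn": [0.28,0,0],"fingers": 0}
    - {"linear": [0,0.036,0.36],"turn": [0.35,0,0],"fingers": 0}
    - {"linear": [0,0.042,0.42],"turn": [0.42,0,0],"fingers": 0}
    - {"linear": [0,0.0445,0.4615],"turn": [0.49,0,0],"fingers": 0}
    - {"linear": [0,0.0445,0.4615],"turn": [0.56,0,0],"fingers": 0}
    - {"linear": [0,0.0445,0.4615],"turn": [0.62,0,0],"fingers": 0}
    - {"linear": [0,0.0445,0.4615],"turn": [0.67,0,0],"fingers": 0}
  grip_force: 20

```text
t: 10.22
tcp_pos: [492.0, -185.8, 380.2]
tcp_rot: [-0.842, 1.565, 2.741]
force: [-0.0, 0.6, -0.2]
finger_gap: 0.1
```

```bash
python3 st.py; python3 -c "
from h import *
save('scene','s8.png',(130,90,290,225),5);save('top','t8.png',(215,155,365,280),5)
for c in ('top','scene'):
  for n in ['selector_grip','selector_nose']: print(c,n,[(np.round(d['xyz']),d['confidence']) for d in spot_in(c,n)[:1]])"
```

```text
10.2167 [ 492.04 -185.79  380.23] -64.71 [-0.05  0.58 -0.15] [ 0.013 -0.041 -0.051] 0.09230307746895579
top selector_grip [(array([484.,   4., 158.]), 0.82)]
top selector_nose [(array([484.,   2., 158.]), 0.9)]
scene selector_grip [(array([494.,   4., 152.]), 0.86)]
scene selector_nose [(array([497.,   8., 152.]), 0.92)]
```

View pics/s8.png

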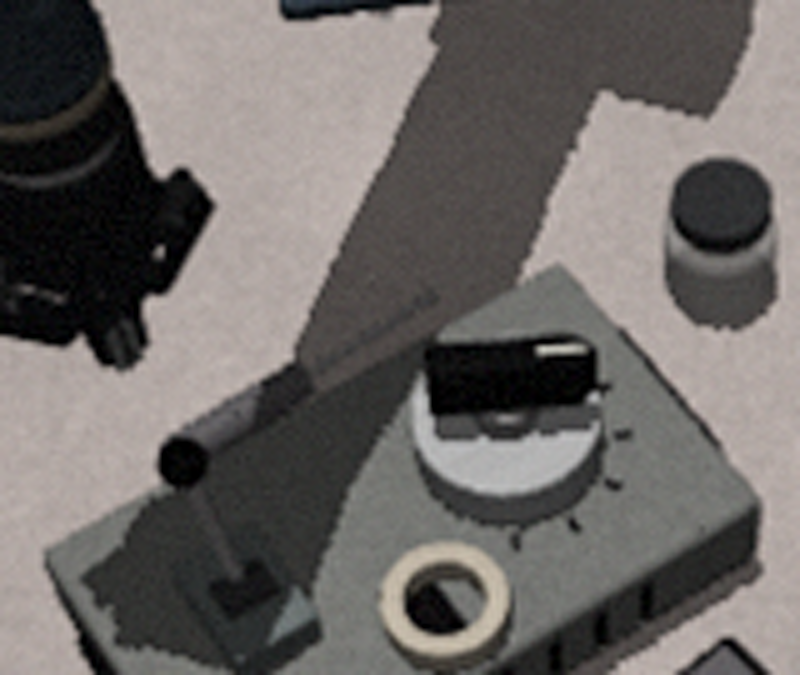

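View pics/t8.png

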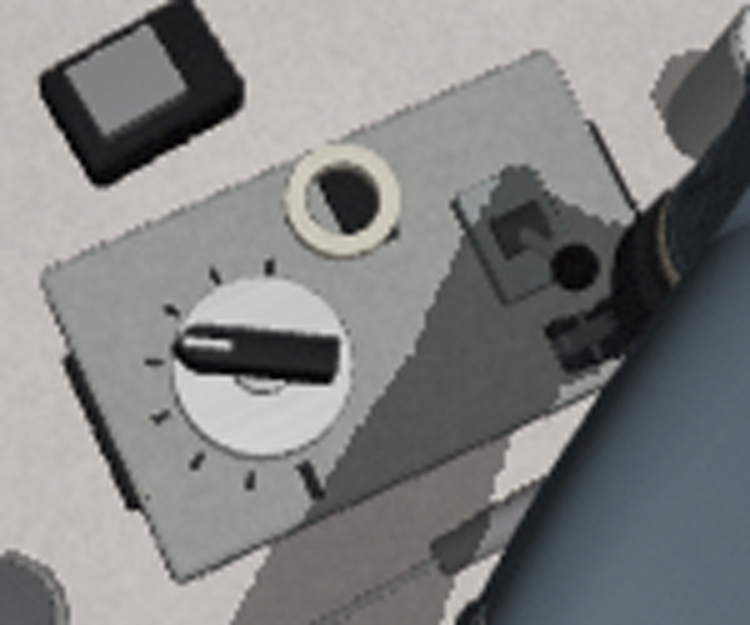

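```bash
python3 - <<'E'
from h import *
from fit import px
a=np.radians(85.6);d=np.array([np.cos(a),np.sin(a)]);A=np.array([488.3,.2])
n=np.array([-d[1],d[0]])
for z in(157,146):
    P=[np.r_[A+50*d,z],np.r_[A-40*d+11*n,z],np.r_[A-40*d-11*n,z]]
    for k,off in(('top',(215,155)),('scene',(130,90))):
        print(z,k,((proj(k,P)-np.array(off)+.5)*5-.5).round(0).tolist())
E
```

```text
157 top [[174.0, 340.0], [338.0, 375.0], [341.0, 335.0]]
157 scene [[598.0, 348.0], [424.0, 344.0], [426.0, 379.0]]
146 top [[174.0, 344.0], [337.0, 378.0], [339.0, 338.0]]
146 scene [[598.0, 360.0], [426.0, 356.0], [428.0, 391.0]]
```

```bash
python3 - <<'E'
from h import *
a=np.radians(175.6);d=np.array([np.cos(a),np.sin(a)]);A=np.array([488.3,.2]);n=np.array([-d[1],d[0]])
P=[np.r_[A+50*d,157],np.r_[A-40*d+11*n,157],np.r_[A-40*d-11*n,157]]
for k,off in(('top',(215,155)),('scene',(130,130))): print(k,((proj(k,P)-np.array(off)+.5)*5-.5).round(0).tolist())
a6=cv2.imread('pics/s6.png');a7=cv2.imread('pics/s8.png')
for nm in('s6','s8'):
    g=cv2.imread(f'pics/{nm}.png',0)
    for x in (447,560,580): print(nm,x,g[330:450:5,x].tolist())
E
```

```text
top [[259.0, 440.0], [292.0, 278.0], [252.0, 274.0]]
scene [[496.0, 78.0], [485.0, 222.0], [528.0, 218.0]]
s6 447 [104, 103, 106, 112, 113, 81, 20, 3, 8, 4, 1, 0, 2, 5, 2, 6, 2, 4, 1, 23, 62, 63, 89, 150]
s6 560 [45, 46, 46, 36, 4, 30, 61, 37, 4, 8, 7, 1, 0, 4, 3, 9, 2, 16, 51, 72, 71, 68, 73, 73]
s6 580 [46, 47, 49, 39, 16, 48, 69, 30, 6, 2, 3, 4, 5, 3, 3, 0, 10, 46, 68, 71, 71, 73, 72, 73]
s8 447 [113, 119, 99, 39, 7, 4, 8, 15, 15, 9, 7, 8, 2, 2, 8, 2, 1, 40, 75, 75, 73, 61, 115, 177]
s8 560 [100, 46, 4, 122, 180, 56, 0, 8, 10, 11, 4, 2, 2, 1, 0, 31, 73, 76, 73, 63, 104, 166, 184, 179]
s8 580 [121, 89, 56, 124, 144, 44, 2, 7, 6, 4, 4, 7, 2, 0, 8, 44, 69, 74, 75, 63, 114, 174, 182, 182]
```

Bar top rose 12 px in the scene image (white line y 360→348), matching 11 mm of travel. So the handle is up at click 4, with the nose by the fourth tick (153,362) in the top image. Now lower beside the lever.

Call:
servo_tool:
  steps:
    - {"linear": [0.04,0,0],"turn": [0,0,0],"fingers": 0}
    - {"linear": [0.08,0,0],"turn": [0,0,0],"fingers": 0}
    - {"linear": [0.11,0,0],"turn": [0,0,0],"fingers": 0}
    - {"linear": [0.125,0,0],"turn": [0,0,0],"fingers": 0}
    - {"linear": [0.125,0,0],"turn": [0,0,0],"fingers": 0}

```text
t: 10.93
tcp_pos: [492.1, -184.8, 331.0]
tcp_rot: [-0.92, 1.567, 2.669]
force: [-0.4, 0.4, -0.2]
finger_gap: 0.0
```

```bash
python3 st.py; python3 -c "
from h import *
save('scene','s9.png',(100,110,260,245),5);save('top','t9.png',(215,155,365,280),5)"
```

```text
10.9333 [ 492.1  -184.8   330.97] -64.34 [-0.45  0.42 -0.2 ] [0.047 0.059 0.065] 0.00865653209531275
```

View pics/s9.png

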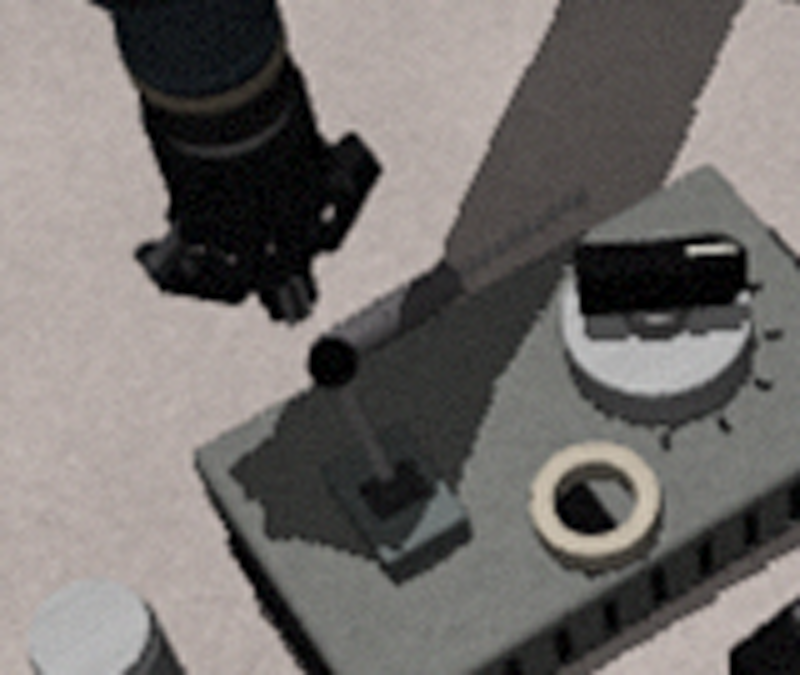

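View pics/t9.png

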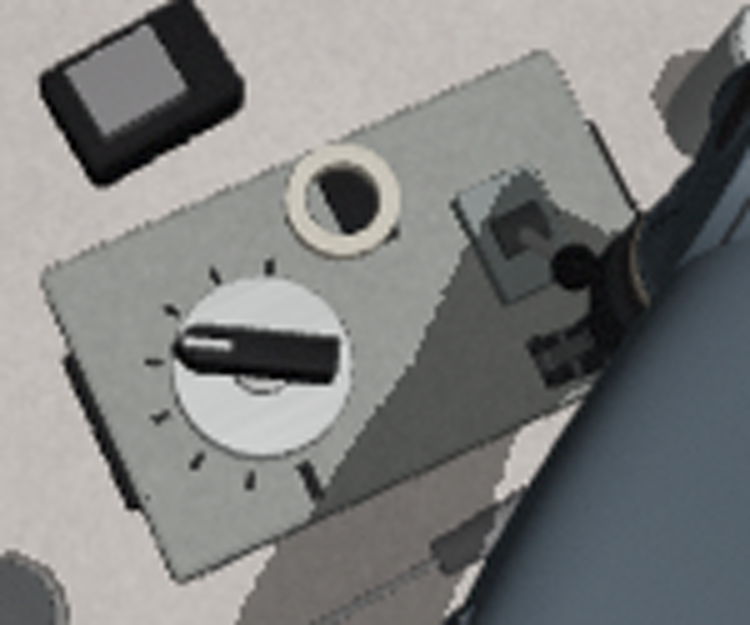

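Call:
servo_tool:
  steps:
    - {"linear": [0,0,-0.03],"turn": [0,0,0],"fingers": 0}
    - {"linear": [0,0,-0.05],"turn": [0,0,0],"fingers": 0}
    - {"linear": [0,0,-0.07],"turn": [0,0,0],"fingers": 0}
    - {"linear": [0,0,-0.09],"turn": [0,0,0],"fingers": 0}
    - {"linear": [0,0,-0.11],"turn": [0,0,0],"fingers": 0}
    - {"linear": [0,0,-0.13],"turn": [0,0,0],"fingers": 0}
    - {"linear": [0,0,-0.15],"turn": [0,0,0],"fingers": 0}
    - {"linear": [0,0,-0.17],"turn": [0,0,0],"fingers": 0}
    - {"linear": [0,0,-0.19],"turn": [0,0,0],"fingers": 0}
    - {"linear": [0,0,-0.21],"turn": [0,0,0],"fingers": 0}

```text
t: 11.87
tcp_pos: [569.2, -148.5, 332.9]
tcp_rot: [-0.893, 1.57, 2.696]
force: [-1.4, -0.2, -0.7]
finger_gap: 0.0
```

```bash
python3 st.py; python3 -c "
from h import *
save('scene','s10.png',(100,110,260,245),5)"
```

```text
11.8667 [ 569.18 -148.47  332.88] -64.37 [-1.38 -0.15 -0.73] [-0.113  0.176  0.013] 0.005588485234392199
```

View pics/s10.png

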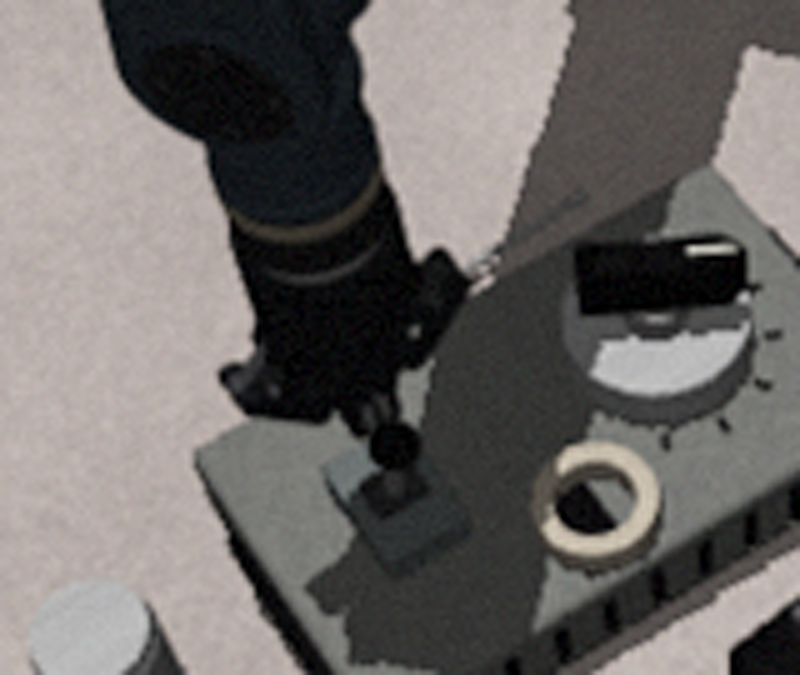

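The lever is swinging over, with its ball at (393,443). I'll continue to the stop.

Call:
servo_tool:
  steps:
    - {"linear": [0,0,-0.012],"turn": [0,0,0],"fingers": 0}
    - {"linear": [0,0,-0.024],"turn": [0,0,0],"fingers": 0}
    - {"linear": [0,0,-0.034],"turn": [0,0,0],"fingers": 0}
    - {"linear": [0,0,-0.042],"turn": [0,0,0],"fingers": 0}
    - {"linear": [0,0,-0.046],"turn": [0,0,0],"fingers": 0}
    - {"linear": [0,0,-0.046],"turn": [0,0,0],"fingers": 0}

```text
t: 12.42
tcp_pos: [584.9, -141.0, 333.0]
tcp_rot: [-0.167, 1.569, -2.862]
force: [-2.0, -1.2, -1.5]
finger_gap: 0.1
```

```bash
python3 st.py
```

```text
12.4167 [ 584.89 -140.96  333.03] -64.38 [-1.99 -1.23 -1.49] [-0.172  0.403 -0.003] 0.0705537707092829
```

Call:
servo_tool:
  steps:
    - {"linear": [0,0,-0.005],"turn": [0,0,0],"fingers": 0}
    - {"linear": [0,0,-0.01],"turn": [0,0,0],"fingers": 0}
    - {"linear": [0,0,-0.01],"turn": [0,0,0],"fingers": 0}

```text
t: 12.67
tcp_pos: [586.4, -140.2, 332.9]
tcp_rot: [-0.034, 1.562, -2.73]
force: [-9.0, -2.8, 2.6]
finger_gap: 0.2
```

```bash
python3 st.py; python3 -c "
from h import *
save('scene','s11.png',(100,110,260,245),5)"
```

```text
12.6667 [ 586.4  -140.25  332.91] -64.47 [-8.97 -2.85  2.64] [-0.83   1.989 -0.016] 0.22004792549687038
```

View pics/s11.png

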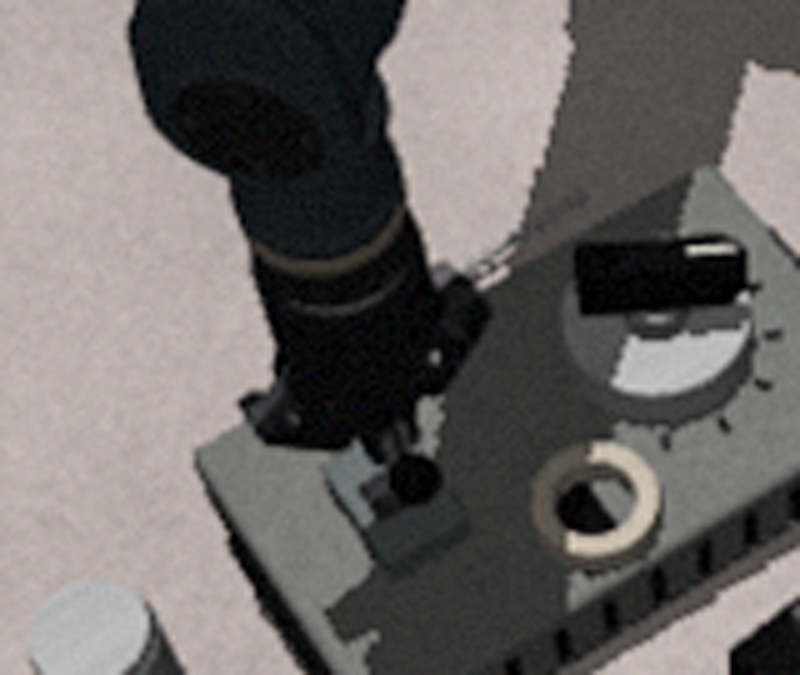

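The force jumped to 9 N at the predicted place (16.7 mm predicted, 18.6 mm measured), so this is the stop. Back off and lift.

Call:
servo_tool:
  steps:
    - {"linear": [0,0,0.03],"turn": [0,0,0],"fingers": 0}
    - {"linear": [0,0,0.08],"turn": [0,0,0],"fingers": 0}
    - {"linear": [-0.05,0,0.15],"turn": [0,0,0],"fingers": 0}
    - {"linear": [-0.12,0,0.23],"turn": [0,0,0],"fingers": 0}
    - {"linear": [-0.2,0,0.31],"turn": [0,0,0],"fingers": 0}
    - {"linear": [-0.2,0,0.4],"turn": [0,0,0],"fingers": 0}
    - {"linear": [-0.2,0,0.45],"turn": [0,0,0],"fingers": 0}
    - {"linear": [-0.2,0,0.45],"turn": [0,0,0],"fingers": 0}

```text
t: 13.38
tcp_pos: [424.1, -218.3, 415.7]
tcp_rot: [1.978, 1.566, -0.72]
force: [0.2, -0.0, 0.3]
finger_gap: -0.0
```

```bash
python3 st.py; python3 -c "
from h import *
save('scene','s12.png',(100,110,260,245),5);save('top','t12.png',(215,155,365,280),5)
X=np.array([588.7-0+0,0,0])
c,s=np.cos(.4467),np.sin(.4467)
p=np.array([528.7,-62.8])+np.array([[c,-s],[s,c]])@[40.75,-95]
print(((proj('scene',[[*p,166.6]])-[100,110]+.5)*5-.5),((proj('top',[[*p,166.6]])-[215,155]+.5)*5-.5))"
```

```text
13.3833 [ 424.08 -218.34  415.65] -64.6 [ 0.21 -0.01  0.32] [-0.016 -0.043  0.01 ] -0.012238073084581587
[[418.34229198 480.18850448]] [[505.14169719 135.62329773]]
```

View pics/s12.png

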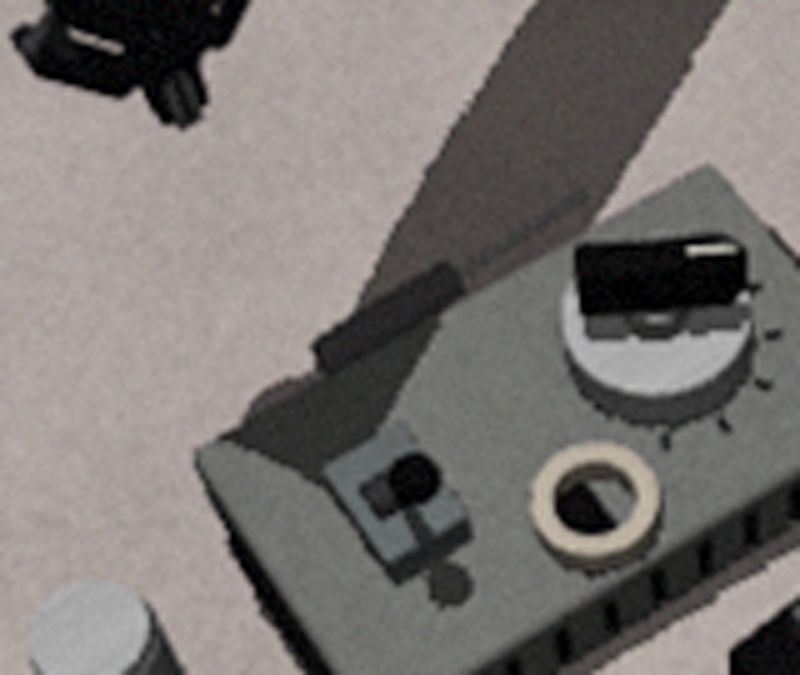

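View pics/t12.png

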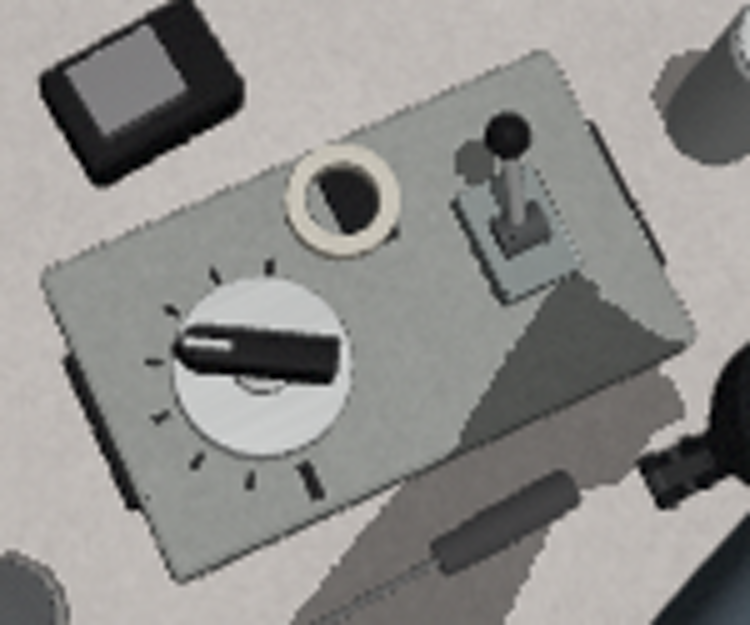

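The lever ball is at (415,480) in the scene image and (508,136) in the top image. For fully over I predicted (418,480) and (505,136), so it is there. The other things are where they were.

```bash
python3 -c "
from bench import *
print(sign_off())"
```

```text
the job is handed in; nothing more can be done
None
```

The job is done and handed in at about 13.4 s of the 58 s allowed; `sign_off()` reports no verdict.

- **Selector to off:** The handle started one click from off. I gripped it, pushed it down to the bottom stop (the force jumped there) and turned it anticlockwise. It met the off stop at 0.6 N m, more than twice the detent's 0.25 N m.
- **Four clicks:** I then turned it clockwise in stages. The wrist stopped within about 0.3° of the fourth click, just short of it, and I let the handle spring up.
- **Selector check:** The pictures show the nose in line with the fourth tick. The handle's top rose 12 px after release, which matches the 11 mm of travel.
- **Start lever:** I pushed it over with the closed fingers until the force jumped to 9 N at the stop. After backing off, the ball was within 3 zoomed px (about 1 mm) of the predicted fully-over position in both cameras.
- **Other things:** None looked moved in the last pictures. The glue bottle lay outside those crops, and the jar was only partly in them. The gripper was clear of everything with no force on it.
- **Disagreement:** The trained network put the handle's top at 152 mm in the scene view but 158 mm in the top view (157 mm expected when up). I relied on the pixel comparison instead.

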